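# Spread a snap ring over an axle stub and hold it at the groove

### The job

Lift the protective cap off the end of the axle stub and stand it upright on the bench beside the assembly board. Then squeeze the handles of the circlip pliers until the snap ring on their tips is spread fully, bring the ring down over the end of the stub level with the groove, keeping it spread all the way, and finish holding it there: spread, level and not pressed hard against the stub, with the pliers still gripped. Leave the tape measure and the two wooden blocks where they are.

Things in the scene. Friction and masses are not known exactly. Their poses are not given: they have to be found in the camera images.
- axle_stub: upright steel axle stub on a fixed wooden board, 110 x 110 x 20 mm (corner bolt heads to 25 mm). Origin: centre of the board's underside; z up the stub. Dark hub of diameter 68 mm up to z = 45 mm (flat shoulder), then the groove (diameter 33, z = 45 to 56 mm), then shaft of diameter 40 mm to z = 79, chamfered to diameter 28 at its flat end, z = 85 mm
- groove (a point): point on the stub's axis at mid height of the groove, 50.5 mm above the bench
- cap: loose grey protective cap, 60 g, at first over the stub's end: upside-down cup, outer diameter 53 mm, inner 45 mm, 41 mm tall, top 6 mm thick, with a knob on top; it stands on the end of the stub with its rim 50 mm above the bench, and comes free when lifted 35 mm straight up. Origin: centre of its open rim (underside); z up
- cap_knob (a point): centre of the cap's round knob, diameter 24 mm, from 47 to 67 mm above the cap's rim; this point is 57 mm above the rim. Grip it from above with the fingers on either side
- pliers: loose circlip pliers, 170 g, flat on the bench, a snap ring on their tips. Origin: under the pivot; x from pivot to ring, z up. Two straight rubber-sleeved handles, each 12 mm wide, z = 0 to 22 mm, from x = -20 to -100 mm. At rest they splay, 56 mm wide outside at x = -50 mm, 75 at the ends; squeezed along y to their stop they are parallel, 36 mm wide outside. Pivot boss to z = 23 mm
- handle_mid (a point): midway between the handles, at x = -50 mm, 11 mm above the pliers' underside, 124 mm behind the ring's centre: a good place to grip both handles at once from above. A spring opens the handles; squeezing them to the stop takes about 4 N on each, and more does no harm
- ring_centre (a point): centre of the spread snap ring, at x = 74 mm, 2.5 mm above the underside, fixed in the pliers' frame. Flat steel ring, 5 mm thick, 8 mm wide, in the pliers' x-y plane, gap towards the pivot; fully spread its opening is a circle of diameter 46 mm, relaxed it is under 39 mm wide and does not pass the shaft
- pliers_left (a joint): how far the handles are squeezed, rad per handle: 0 at rest (ring relaxed), 0.193 at the stop (ring fully spread), flexing on to about 0.23 under a hard grip of 60 N, the handles then 33 mm wide
- tape_measure: tape measure standing on the bench, 38 x 90 x 66 mm; leave it alone. Origin: centre of its underside
- pine_block: pale wooden block 45 x 90 x 45 mm; leave it alone. Origin: centre of its underside
- oak_block: square wooden block 60 x 60 x 30 mm; leave it alone. Origin: centre of its underside
Things that resemble listed ones, but are neither listed nor needed, are in the scene too. Leave any purple look-alike of the axle_stub alone. What is shaped like the cap but yellow is not meant.

How it is judged:
By the outcome, as a careful person would: the job done as asked, in the order asked, and still so for the second after the job is handed in, while the arm keeps its last pose, push and grip.
It also fails if it takes over 64 s, if anything falls off the work surface, if the arm or the gripper's body presses on something with over 40 N, if the wrist force passes 120 N, or if a joint passes its speed limit or range.

### The arm

A 6-joint arm with a two-finger parallel gripper is mounted at the origin on the work surface; the furniture and walls round the work are solid. World frame = base frame: x ahead of the robot, y to its left, z up, the work surface at z = 0. Lengths are in m, angles in rad, forces in N, time in s.
With the tool pointing down it reaches from about 0.35 to 0.85 m from the base axis. Payload 8.1 kg.
Tool frame: the origin (TCP) lies midway between the tips of the shut fingers; the grasp point (between the pads) lies behind it (arm.tcp_to_grasp is the z of the grasp point in the tool frame, in m); z points along the fingers, y is the line along which they close (so a half turn about z gives the same grasp; the last joint's range is limited). The gripper opens to 93 mm and grips with 3 to 60 N. Pads are 15 mm wide; open, the fingers measure 128 mm over their backs; the gripper's body (75 mm by 188 mm) begins 65 mm behind the grasp point.
Start: joints at [-1.383, 0.13, 1.488, -0, 1.523, -0.085], TCP at [0.162, -0.578, 0.219] pointing down, gripper open.
Joint ranges: [-2.96, 2.96], [-0.89, 2.26], [0.02, 2.5], [-1.34, 4.48], [0, 2.73], [-2.66, 2.66]. Speed limits (rad/s): [2.39, 2.39, 2.79, 3.14, 3.14, 3.14].

### API

Orientations are given as a unit quaternion [w, x, y, z].
In Python, from workcell import readout, eyes, job_done, arm gives the robot as it stands.
- The arm moves only by the shell command python3 -m jog 'ROWS' [FORCE]. ROWS is JSON, a list of rows, each an object of numbers: "tx", "ty", "tz": the shift along the tool's x, y, z in units of 0.12 m (1.0 is 0.12 m); "yaw": the turn about the tool's z in units of 1.5 rad (1.0 is 1.5 rad); "fingers": the closure, from -1 (fully open) to 1 (shut). In form: [{"tx": .., "ty": .., "tz": .., "yaw": .., "fingers": ..}, ...]. A call has exactly 10 rows; each row shifts and turns the commanded pose from where the row before left it, along the tool's axes as they then stand; what a row does not reach is not made up. A row lasts 1/8 s, in which the tool goes at most 62.5 mm and 10.7 degrees, less where a joint would pass 70% of its speed; a pose out of reach is approached as far as the arm can. A call with a number of a shift or a turn outside -1 to 1 is refused whole. A call with a gripper value outside its range is refused whole. The fingers move at their own pace and stop on an object; FORCE is the grip in N (left out, the last holds). Time passes only in rows, so rows that do not move let the fingers close, or fill a call up. It gives the time, the measured TCP pose, the force, the opening and the grip force at its end, in the units of the state.
- readout.get_obs(): the state, without advancing time (a new reading comes with each control period).
- eyes.get_image(name): name is "scene" or "top" or "wrist"; returns a dict with "image" (400x640x3 uint8, blue, green, red), "range_z" (400x640 float32, m along the optical axis (not along the pixel's ray), 0 where there is no reading), "intrinsics" (3x3 intrinsics, pixels), "R" (3x3) and "t" (3): a world point X has camera coordinates R X + t; the wrist camera has in their place "mount" (4x4, takes a point from camera to tool coordinates, whose origin is the TCP and whose axes are the flange's). Camera axes: x right, y down, z forward; pixel columns grow to the right and rows downward; lengths in m; the calibration is good to about 2 mm. A picture is of the moment at which its call begins: read the wrist's pose just before it.
- job_done(): hands the job in; it is judged then, once.
The state is a dict: "time_s": time; "qpos": joint angles; "joint_vel": joint speeds; "effort": joint torques, N m; "position": TCP position; "ee_rot": TCP orientation; "contact_force": force on the tool from outside, world axes, zero at the start; "ft_torque": the same for the moment, N m; "grip_width": finger opening in m; "finger_force": force on a finger pad.
Only numpy, scipy, OpenCV 4.12 (cv2) and the standard library are available. Lean on these libraries where they do the work, as an engineer would, in place of code of your own. Each camera call takes 0.05 s, during which the arm holds its last target. There are 200 camera calls.

## Working session

There is one attempt and no reset: what is moved stays moved. The work goes in short steps, Python scripts to look and compute and a shell command to move; the robot and the scene stay as the last step left them, time stands still between calls to the robot, and variables do not carry over. Pictures are saved under pics/ and viewed, at most 10 in all, crops included, and the job is handed in when it is done.

```bash
mkdir -p pics
cat > h.py <<'E'
import numpy as np, cv2
from workcell import readout, eyes, arm
def snap(name,fn=None):
    o=readout.get_obs(); d=eyes.get_image(name); 
    if fn: cv2.imwrite('pics/'+fn,d['image'])
    np.savez(''+name+'.npz',pos=o['position'],q=o['ee_rot'],**d)
    return d
def load(name): return dict(np.load(''+name+'.npz'))
def cloud(d):
    K=d['intrinsics'];z=d['range_z'];v,u=np.mgrid[:z.shape[0],:z.shape[1]]
    P=np.stack([(u-K[0,2])/K[0,0]*z,(v-K[1,2])/K[1,1]*z,z],-1)
    if 'R' in d: W=(P-d['t'])@d['R']
    else:
        from scipy.spatial.transform import Rotation as Ro
        m=d['mount'];q=d['q'];T=P@m[:3,:3].T+m[:3,3]
        W=T@Ro.from_quat([q[1],q[2],q[3],q[0]]).as_matrix().T+d['pos']
    W[z==0]=np.nan
    return W
E
python3 - <<'E'
from h import *
o=readout.get_obs();print(o['time_s'],o['position'],o['ee_rot'],o['contact_force'],o['grip_width'],arm.tcp_to_grasp)
for n in('top','scene'): d=snap(n,n+'0.png');print(n,d['intrinsics'].tolist(),d['R'].tolist(),d['t'].tolist())
E
```

```text
0.0 [ 0.16156611 -0.5772518   0.21757841] [-9.30985616e-04  9.90709737e-01  1.35990256e-01 -3.76797261e-05] [-0.22234615 -0.51426267 -0.82079146] 0.09296331433543574 -0.0188
top [[491.56962323697667, 0.0, 316.86582120326455], [0.0, 491.56962323697667, 191.8159017387969], [0.0, 0.0, 1.0]] [[0.029128555061267103, -0.9995743254123458, -0.0016417236358569705], [-0.9950957875207613, -0.028842644195912516, -0.09461752234244887], [0.09452989441694386, 0.004389743983627203, -0.9955123450813053]] [-0.04627150081663543, 0.41703262772253274, 1.6594163231634504]
scene [[361.2400239350973, 0.0, 321.18978416451193], [0.0, 361.2400239350973, 198.18105317359434], [0.0, 0.0, 1.0]] [[-0.8802996691411367, -0.47386326256108713, 0.022936889609696108], [-0.25117527193704653, 0.42450422539545435, -0.8698891569555032], [0.40247170742470323, -0.7715243165424973, -0.4927136629993901]] [0.34928844402960013, 0.22800491570455705, 0.7575236333645257]
```

View pics/top0.png

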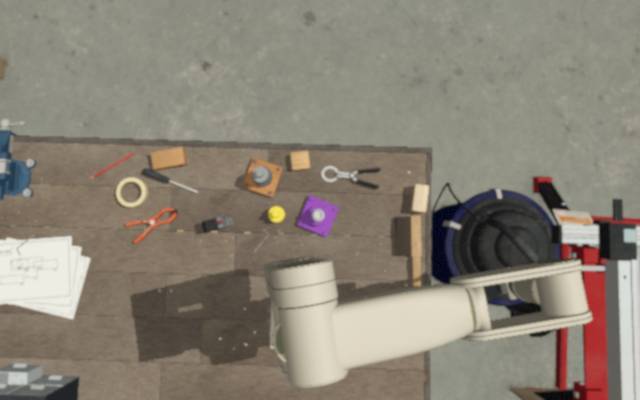

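View pics/scene0.png

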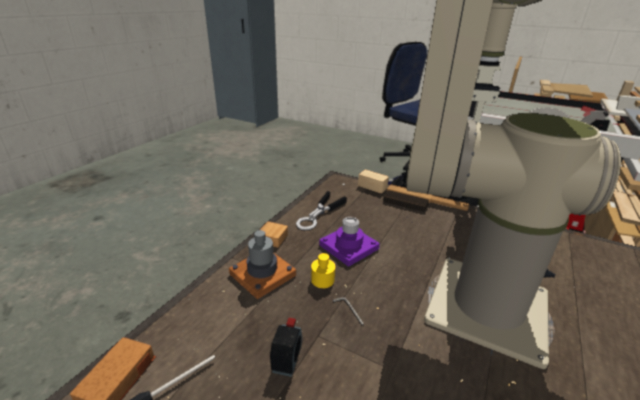

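The top view shows these candidates:
- **Stub:** the wooden board with a grey cap at (262,177), against the purple look-alike at (317,215). The wooden one fits.
- **Cap:** the grey one at (260,175), against the yellow one at (276,214). The grey one on the stub fits.
- **Pliers:** the black-handled ones with a ring at (350,176), against the orange ones at (152,222). The black-handled ones fit.

I'll confirm this in an enlarged crop and measure from it.

Run:
```python
from h import *
d=load('top');im=d['image'][130:250,230:390]
cv2.imwrite('pics/crop1.png',cv2.resize(im,None,fx=5,fy=5,interpolation=cv2.INTER_CUBIC))
W=cloud(d)
for n,(u,v) in dict(capknob=(260,173),board=(250,185),purp=(317,213),yel=(276,212),ring=(323,175),pivot=(350,176),h1=(368,170),h2=(366,184),oak=(299,160),pine=(420,198),tape=(217,224)).items(): print(n,np.nanmedian(W[v-1:v+2,u-1:u+2].reshape(-1,3),0).round(4))
```

```text
capknob [0.4652 0.1503 0.1179]
board [0.4346 0.1953 0.0219]
purp [ 0.3428 -0.0369  0.0808]
yel [0.3426 0.0985 0.0681]
ring [ 0.4784 -0.0536  0.0068]
pivot [ 0.4762 -0.1461  0.0192]
h1 [ 0.4983 -0.2075  0.0207]
h2 [ 0.4501 -0.2015  0.0176]
oak [0.5248 0.03   0.0325]
pine [ 0.405 -0.381  0.046]
tape [0.2977 0.2931 0.0627]
```

View pics/crop1.png

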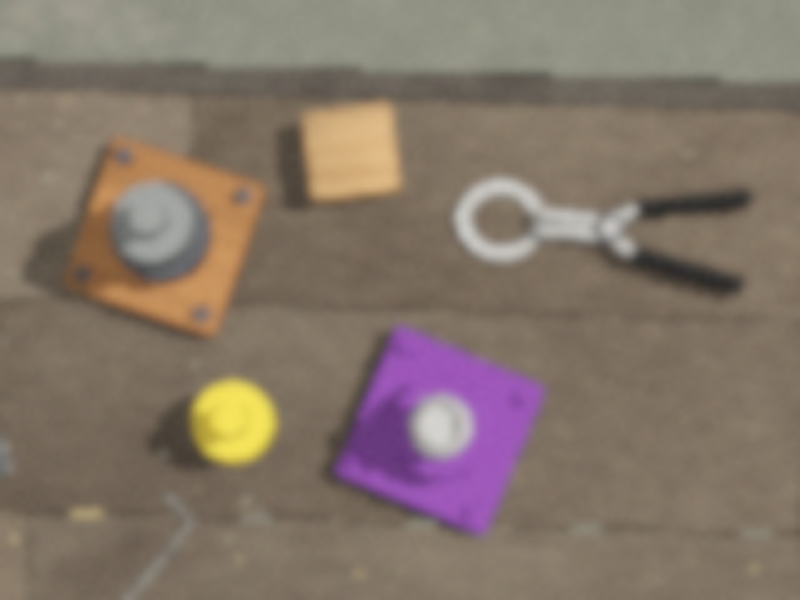

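The enlarged crop confirms the targets. The grey cap on the wooden board is at crop (155,228). The pliers with the silver ring (ring at 500,221, handles right) are the listed ones. The purple stub and the yellow cap stay untouched. Next I'll turn the tool to the pliers' direction and start moving.

```bash
python3 -m jog '[{"yaw":-0.118},{"yaw":-0.118},{"yaw":-0.118},{"yaw":-0.118},{"yaw":-0.118},{"yaw":-0.118},{"yaw":-0.118},{"tx":0.4,"ty":0.3},{"tx":0.4,"ty":0.3},{"tx":0.4,"ty":0.3}]'
python3 - <<'E'
from h import *
W=cloud(load('top')).reshape(-1,3)
def near(c,r): return W[(np.hypot(W[:,0]-c[0],W[:,1]-c[1])<r)]
P=near((.465,.150),.06)
for lo,hi in((.11,.125),(.085,.1)):
    q=P[(P[:,2]>lo)&(P[:,2]<hi)];print('cap',len(q),q.mean(0).round(4),(q.min(0)/2+q.max(0)/2).round(4))
P=near((.47,-.07),.045);q=P[(P[:,2]>.004)&(P[:,2]<.03)];print('ring',len(q),(q.min(0)).round(4),q.max(0).round(4))
d=eyes.get_image('wrist');print(d['mount'].round(4).tolist(),d['intrinsics'].tolist())
E
```

```text
cap 40 [0.4654 0.1553 0.1168] [0.4648 0.1554 0.1173]
cap 151 [0.4652 0.1544 0.0917] [0.4665 0.1554 0.0923]
ring 167 [ 0.4266 -0.1125  0.004 ] [ 0.5139 -0.0259  0.0249]
[[-0.0006, -0.9593, -0.2822, 0.0782], [1.0, -0.0006, -0.0002, 0.0001], [0.0, -0.2822, 0.9593, -0.1653], [0.0, 0.0, 0.0, 1.0]] [[319.3041998796304, 0.0, 328.8537406712465], [0.0, 319.3041998796304, 198.9215857198009], [0.0, 0.0, 1.0]]invalid input at $[0]: expected keys tx, ty, tz, yaw, fingers
```

```bash
python3 -m jog '[{"tx":0,"ty":0,"tz":0,"yaw":-0.118,"fingers":-1},{"tx":0,"ty":0,"tz":0,"yaw":-0.118,"fingers":-1},{"tx":0,"ty":0,"tz":0,"yaw":-0.118,"fingers":-1},{"tx":0,"ty":0,"tz":0,"yaw":-0.118,"fingers":-1},{"tx":0,"ty":0,"tz":0,"yaw":-0.118,"fingers":-1},{"tx":0,"ty":0,"tz":0,"yaw":-0.118,"fingers":-1},{"tx":0,"ty":0,"tz":0,"yaw":-0.118,"fingers":-1},{"tx":0.4,"ty":0.3,"tz":0,"yaw":0,"fingers":-1},{"tx":0.4,"ty":0.3,"tz":0,"yaw":0,"fingers":-1},{"tx":0.4,"ty":0.3,"tz":0,"yaw":0,"fingers":-1}]'
python3 - <<'E'
from h import *
from scipy.spatial.transform import Rotation as Ro
o=readout.get_obs();q=o['ee_rot'];M=Ro.from_quat([q[1],q[2],q[3],q[0]]).as_matrix();print(M.round(3),o['qpos'])
print(((np.array([.474,-.196,.22])-o['position'])@M/.12).round(3))
E
```

```text
time_s: 1.4
position: [0.2787, -0.4389, 0.2183]
ee_rot: [-0.0, 0.728, 0.686, 0.0]
contact_force: [1.0, 0.2, 0.7]
grip_width: 0.0926
finger_force: 0.0
[[ 0.06   0.998 -0.   ]
 [ 0.998 -0.06   0.   ]
 [ 0.    -0.    -1.   ]] [-1.10377501e+00 -8.66968884e-02  1.70915369e+00  1.92707579e-04
  1.51957326e+00 -1.04403025e+00]
[ 2.117  1.504 -0.014]
```

```bash
python3 -m jog '[{"tx":0.26,"ty":0.19,"tz":0,"yaw":0,"fingers":-1},{"tx":0.26,"ty":0.19,"tz":0,"yaw":0,"fingers":-1},{"tx":0.26,"ty":0.19,"tz":0,"yaw":0,"fingers":-1},{"tx":0.26,"ty":0.19,"tz":0,"yaw":0,"fingers":-1},{"tx":0.26,"ty":0.19,"tz":0,"yaw":0,"fingers":-1},{"tx":0.26,"ty":0.19,"tz":0,"yaw":0,"fingers":-1},{"tx":0.26,"ty":0.19,"tz":0,"yaw":0,"fingers":-1},{"tx":0.26,"ty":0.17,"tz":0,"yaw":0,"fingers":-1},{"tx":0,"ty":0,"tz":0,"yaw":0,"fingers":-1},{"tx":0,"ty":0,"tz":0,"yaw":0,"fingers":-1}]'
python3 - <<'E'
from h import *
d=snap('wrist','wr1.png')
E
```

```text
time_s: 2.65
position: [0.472, -0.2021, 0.2183]
ee_rot: [-0.0, 0.727, 0.686, -0.0]
contact_force: [0.4, -0.4, 0.1]
grip_width: 0.0933
finger_force: 0.0
```

View pics/wr1.png

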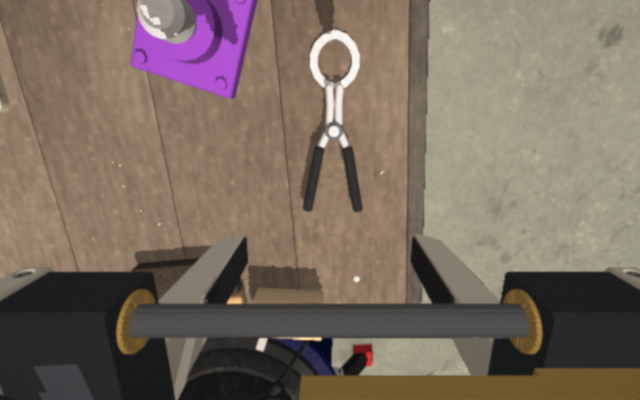

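The pliers are clear: ring centre near (334,60), pivot (333,131), handle ends near (308,210) and (357,209). They lie nearly along the tool x axis. Next I'll get their world positions and the shift to the cap.

```bash
cat >> h.py <<'E'
from scipy.spatial.transform import Rotation as Ro
def rot(q): return Ro.from_quat([q[1],q[2],q[3],q[0]]).as_matrix()
def px(d,u,v,z):
    K=d['intrinsics'];r=np.array([(u-K[0,2])/K[0,0],(v-K[1,2])/K[1,1],1.])
    if 'R' in d: o=-d['R'].T@d['t'];r=d['R'].T@r
    else:
        M=rot(d['q']);m=d['mount'];o=M@m[:3,3]+d['pos'];r=M@m[:3,:3]@r
    return o+r*(z-o[2])/r[2]
def delta(X): # needed shift in jog units
    o=readout.get_obs();return ((np.array(X)-o['position'])@rot(o['ee_rot'])/.12).round(3)
E
python3 - <<'E'
from h import *
d=load('wrist')
for n,u,v,z in(('ring',334,60,.005),('pivot',333.5,131,.023),('e1',308,207,.022),('e2',357,207,.022)): print(n,px(d,u,v,z).round(4))
# ring by image: bright pixels
im=d['image'];m=(im.min(2)>165).astype(np.uint8);m[:25]=0;m[84:]=0;m[:,:300]=0;m[:,365:]=0
c=max(cv2.findContours(m,0,1)[0],key=cv2.contourArea);e=cv2.minEnclosingCircle(c);el=cv2.fitEllipse(c);print(e,el,px(d,*el[0],.005))
W=cloud(d);P=W.reshape(-1,3);q=P[(abs(P[:,0]-.474)<.06)&(abs(P[:,1]+.2)<.06)&(P[:,2]>.012)&(P[:,2]<.03)];print(len(q),q.min(0),q.max(0))
print('to cap',delta([.465,.155,.2183]))
E
```

```text
ring [ 0.4845 -0.077   0.005 ]
pivot [ 0.4796 -0.1517  0.023 ]
e1 [ 0.4445 -0.2386  0.022 ]
e2 [ 0.5027 -0.242   0.022 ]
((334.0, 58.53773498535156), 28.695087432861328) ((334.4648132324219, 59.36238479614258), (46.06661605834961, 52.94612121582031), 4.179412841796875) [ 0.48506229 -0.07634077  0.005     ]
1841 [ 0.43804063 -0.24829422  0.01212919] [ 0.50813291 -0.14003148  0.02469638]
to cap [ 2.97e+00 -2.34e-01  1.00e-03]
```

```bash
python3 -m jog '[{"tx":0.37,"ty":-0.03,"tz":0,"yaw":0,"fingers":-1},{"tx":0.37,"ty":-0.03,"tz":0,"yaw":0,"fingers":-1},{"tx":0.37,"ty":-0.03,"tz":0,"yaw":0,"fingers":-1},{"tx":0.37,"ty":-0.03,"tz":0,"yaw":0,"fingers":-1},{"tx":0.37,"ty":-0.03,"tz":0,"yaw":0,"fingers":-1},{"tx":0.37,"ty":-0.03,"tz":0,"yaw":0,"fingers":-1},{"tx":0.37,"ty":-0.03,"tz":0,"yaw":0,"fingers":-1},{"tx":0.38,"ty":-0.024,"tz":0,"yaw":0,"fingers":-1},{"tx":0,"ty":0,"tz":0,"yaw":0,"fingers":-1},{"tx":0,"ty":0,"tz":0,"yaw":0,"fingers":-1}]'
python3 - <<'E'
from h import *
d=snap('wrist','wr2.png')
P=cloud(d).reshape(-1,3)
P=P[np.hypot(P[:,0]-.465,P[:,1]-.155)<.05]
for lo,hi in((.11,.125),(.0885,.095)):
    q=P[(P[:,2]>lo)&(P[:,2]<hi)];print(len(q),q.mean(0).round(4),(q.min(0)/2+q.max(0)/2).round(4),q.min(0).round(4),q.max(0).round(4))
E
```

```text
time_s: 3.95
position: [0.4655, 0.1545, 0.2186]
ee_rot: [0.0, 0.728, 0.686, -0.0]
contact_force: [1.3, 0.4, 0.6]
grip_width: 0.093
finger_force: 0.0Traceback (most recent call last):
  File "<stdin>", line 3, in <module>
  File "h.py", line 15, in cloud
    m=d['mount'];q=d['q'];T=P@m[:3,:3].T+m[:3,3]
                   ~^^^^^
KeyError: 'q'
```

View pics/wr2.png

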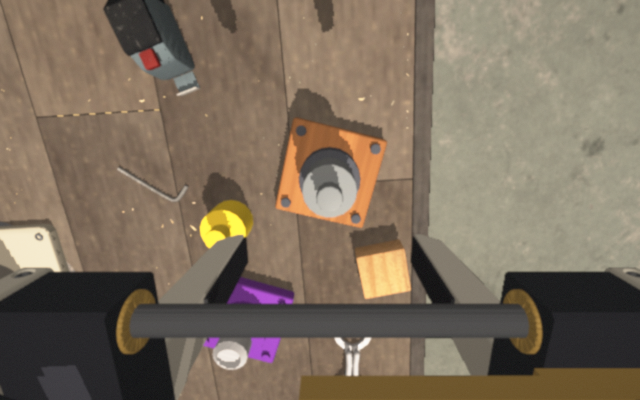

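The capped stub is centred at about (330,180), with the knob at (330,200). The bench beyond the board, towards (330,60), is free for the cap.

Run:
```python
from h import *
d=load('wrist')
P=cloud(d).reshape(-1,3)
for lo,hi in((.11,.125),(.0885,.095),(.018,.022)):
    q=P[(np.hypot(P[:,0]-.465,P[:,1]-.155)<(.05 if lo>.05 else .09))&(P[:,2]>lo)&(P[:,2]<hi)];print(len(q),q.mean(0).round(4),(q.min(0)/2+q.max(0)/2).round(4),q.min(0).round(4),q.max(0).round(4))
# bolts
b=[px(d,u,v,.024) for u,v in((301,131),(375,149),(285,202),(355,218))];print(np.array(b).round(4),np.mean(b,0))
print('knob',px(d,330,198,.117),delta(np.r_[.465,.155,.097]))
```

```text
555 [0.4651 0.1552 0.1159] [0.4651 0.1548 0.1143] [0.4536 0.1435 0.1107] [0.4766 0.166  0.118 ]
1626 [0.4652 0.1572 0.0902] [0.465  0.1545 0.0906] [0.4391 0.1285 0.0885] [0.491  0.1804 0.0926]
4403 [0.4655 0.1638 0.0192] [0.4645 0.1548 0.02  ] [0.398  0.0885 0.018 ] [0.5309 0.221  0.0219]
[[0.4373 0.2069 0.024 ]
 [0.5186 0.1821 0.024 ]
 [0.4116 0.1262 0.024 ]
 [0.4932 0.1013 0.024 ]] [0.46517954 0.15414633 0.024     ]
knob [0.46611366 0.15503824 0.117     ] [ 0.007 -0.005  1.013]
```

```bash
python3 -m jog '[{"tx":0,"ty":0,"tz":0.25,"yaw":0,"fingers":-1},{"tx":0,"ty":0,"tz":0.25,"yaw":0,"fingers":-1},{"tx":0,"ty":0,"tz":0.25,"yaw":0,"fingers":-1},{"tx":0,"ty":0,"tz":0.25,"yaw":0,"fingers":-1},{"tx":0,"ty":0,"tz":0,"yaw":0,"fingers":1},{"tx":0,"ty":0,"tz":0,"yaw":0,"fingers":1},{"tx":0,"ty":0,"tz":0,"yaw":0,"fingers":1},{"tx":0,"ty":0,"tz":0,"yaw":0,"fingers":1},{"tx":0,"ty":0,"tz":0,"yaw":0,"fingers":1},{"tx":0,"ty":0,"tz":0,"yaw":0,"fingers":1}]' 25
```

```text
time_s: 5.25
position: [0.4655, 0.1557, 0.0988]
ee_rot: [0.0, 0.728, 0.686, 0.0]
contact_force: [-0.0, 0.6, -0.2]
grip_width: 0.0375
finger_force: 0.0
```

```bash
python3 -m jog '[{"tx":0,"ty":0,"tz":0,"yaw":0,"fingers":1},{"tx":0,"ty":0,"tz":0,"yaw":0,"fingers":1},{"tx":0,"ty":0,"tz":0,"yaw":0,"fingers":1},{"tx":0,"ty":0,"tz":0,"yaw":0,"fingers":1},{"tx":0,"ty":0,"tz":-0.05,"yaw":0,"fingers":1},{"tx":0,"ty":0,"tz":-0.1,"yaw":0,"fingers":1},{"tx":0,"ty":0,"tz":-0.15,"yaw":0,"fingers":1},{"tx":0,"ty":0,"tz":-0.15,"yaw":0,"fingers":1},{"tx":0,"ty":0,"tz":-0.1,"yaw":0,"fingers":1},{"tx":0,"ty":0,"tz":0,"yaw":0,"fingers":1}]' 25
python3 -c "
from h import *
print(delta([.4655,.27,.165]))"
```

```text
time_s: 6.5
position: [0.4664, 0.1558, 0.1663]
ee_rot: [0.001, 0.728, 0.686, 0.001]
contact_force: [-0.1, -0.7, -0.6]
grip_width: 0.0234
finger_force: 25.0
[ 0.95  -0.063  0.012]
```

```bash
python3 -m jog '[{"tx":0.2,"ty":-0.015,"tz":0,"yaw":0,"fingers":1},{"tx":0.3,"ty":-0.02,"tz":0,"yaw":0,"fingers":1},{"tx":0.3,"ty":-0.02,"tz":0,"yaw":0,"fingers":1},{"tx":0.15,"ty":-0.01,"tz":0,"yaw":0,"fingers":1},{"tx":0,"ty":0,"tz":0.2,"yaw":0,"fingers":1},{"tx":0,"ty":0,"tz":0.25,"yaw":0,"fingers":1},{"tx":0,"ty":0,"tz":0.25,"yaw":0,"fingers":1},{"tx":0,"ty":0,"tz":0.15,"yaw":0,"fingers":1},{"tx":0,"ty":0,"tz":0.1,"yaw":0,"fingers":1},{"tx":0,"ty":0,"tz":0.01,"yaw":0,"fingers":1}]' 25
```

```text
time_s: 7.75
position: [0.4643, 0.2696, 0.0492]
ee_rot: [-0.0, 0.728, 0.686, -0.0]
contact_force: [0.4, 0.2, -1.0]
grip_width: 0.0234
finger_force: 25.0
```

```bash
python3 -m jog '[{"tx":0,"ty":0,"tz":0.005,"yaw":0,"fingers":1},{"tx":0,"ty":0,"tz":0.005,"yaw":0,"fingers":1},{"tx":0,"ty":0,"tz":0,"yaw":0,"fingers":1},{"tx":0,"ty":0,"tz":0,"yaw":0,"fingers":-0.3},{"tx":0,"ty":0,"tz":0,"yaw":0,"fingers":-0.3},{"tx":0,"ty":0,"tz":0,"yaw":0,"fingers":-0.3},{"tx":0,"ty":0,"tz":0,"yaw":0,"fingers":-0.3},{"tx":0,"ty":0,"tz":0,"yaw":0,"fingers":-0.3},{"tx":0,"ty":0,"tz":-0.3,"yaw":0,"fingers":-0.3},{"tx":0,"ty":0,"tz":-0.5,"yaw":0,"fingers":-1}]' 25
python3 - <<'E'
from h import *
snap('wrist','wr3.png');print(delta([.4763,-.2002,.13]),delta([.4763,-.2002,.004]))
E
```

```text
time_s: 9.0
position: [0.4622, 0.2688, 0.1426]
ee_rot: [-0.001, 0.728, 0.686, -0.003]
contact_force: [1.6, 0.4, 0.3]
grip_width: 0.0667
finger_force: 0.0
[-3.919  0.304  0.185] [-3.923  0.296  1.235]
```

View pics/wr3.png

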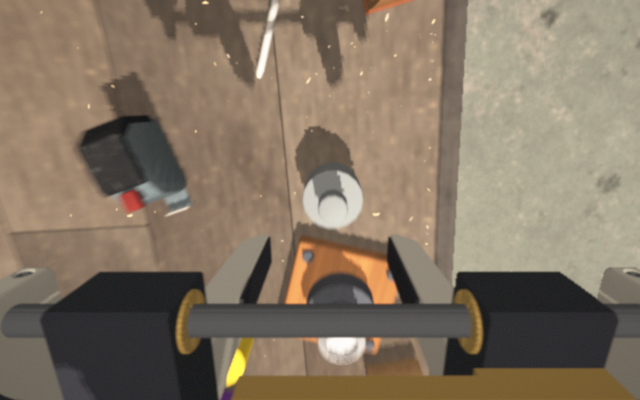

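The cap stands upright on the bench at about (332,195), clear of the board, and the stub is bare. Next I go back over the pliers.

```bash
python3 -m jog '[{"tx":-0.3,"ty":0.03,"tz":0,"yaw":0,"fingers":-1},{"tx":-0.43,"ty":0.03,"tz":0,"yaw":0,"fingers":-1},{"tx":-0.43,"ty":0.03,"tz":0,"yaw":0,"fingers":-1},{"tx":-0.43,"ty":0.03,"tz":0,"yaw":0,"fingers":-1},{"tx":-0.43,"ty":0.03,"tz":0,"yaw":0,"fingers":-1},{"tx":-0.43,"ty":0.03,"tz":0,"yaw":0,"fingers":-1},{"tx":-0.43,"ty":0.03,"tz":0,"yaw":0,"fingers":-1},{"tx":-0.43,"ty":0.03,"tz":0,"yaw":0,"fingers":-1},{"tx":-0.43,"ty":0.03,"tz":0,"yaw":0,"fingers":-1},{"tx":-0.18,"ty":0.03,"tz":0,"yaw":0,"fingers":-1}]' 25
python3 - <<'E'
from h import *
print(readout.get_obs()['joint_vel'].round(3))
d=snap('wrist','wr4.png')
print(delta([.4763,-.2002,.004]))
P=cloud(d).reshape(-1,3)
q=P[(abs(P[:,0]-.476)<.05)&(P[:,1]>-.26)&(P[:,1]<-.16)&(P[:,2]>.012)&(P[:,2]<.03)]
for y in(-.235,-.22,-.2,-.185):
    s=q[abs(q[:,1]-y)<.002];print(y,len(s),s[:,0].min(),s[:,0].max(),s[:,0].min()/2+s[:,0].max()/2,s[:,2].max())
E
```

```text
time_s: 10.3
position: [0.4723, -0.2044, 0.1443]
ee_rot: [0.0, 0.729, 0.685, -0.0]
contact_force: [0.4, 0.3, -1.0]
grip_width: 0.0929
finger_force: 0.0
[-0.247  0.225 -0.211  0.02  -0.001 -0.256]
[0.049 0.028 1.169]Traceback (most recent call last):
  File "<stdin>", line 5, in <module>
  File "h.py", line 15, in cloud
    m=d['mount'];q=d['q'];T=P@m[:3,:3].T+m[:3,3]
                   ~^^^^^
KeyError: 'q'
```

Run:
```python
from h import *
snap('wrist');d=load('wrist')
print(delta([.4763,-.2002,.004]))
P=cloud(d).reshape(-1,3)
q=P[(abs(P[:,0]-.476)<.05)&(P[:,1]>-.26)&(P[:,1]<-.16)&(P[:,2]>.012)&(P[:,2]<.03)]
for y in(-.235,-.22,-.2,-.185):
    s=q[abs(q[:,1]-y)<.002];print(y,len(s),s[:,0].min(),s[:,0].max(),s[:,0].min()/2+s[:,0].max()/2,s[:,2].max())
im=d['image'];m=(im.min(2)>165).astype(np.uint8)
cs=[c for c in cv2.findContours(m,0,1)[0] if cv2.contourArea(c)>300]
for c in cs: print(cv2.contourArea(c),cv2.fitEllipse(c))
```

```text
[0.031 0.029 1.168]
-0.235 96 0.43823751076337214 0.5076004947043228 0.47291900273384746 0.022941775010644358
-0.22 101 0.44262453005785257 0.5060277517318711 0.4743261408948618 0.022355447146808163
-0.2 110 0.44819694133091625 0.5029000088419164 0.47554847508641634 0.022272313587115053
-0.185 112 0.4511725175321569 0.5015601494008876 0.47636633346652224 0.02258230723456163
2584.0 ((272.2059631347656, 365.95574951171875), (36.3860969543457, 100.04501342773438), 89.6886978149414)
314.5 ((339.4189147949219, 101.75335693359375), (8.071476936340332, 54.82210922241211), 179.74871826171875)
346.5 ((328.41094970703125, 96.1887435913086), (8.400683403015137, 61.059329986572266), 179.6811981201172)
501.0 ((312.30743408203125, 48.31105041503906), (17.588546752929688, 54.3306999206543), 172.1761932373047)
```

```bash
python3 -m jog '[{"tx":0.03,"ty":0.024,"tz":0.2,"yaw":0,"fingers":-1},{"tx":0,"ty":0,"tz":0.3,"yaw":0,"fingers":-1},{"tx":0,"ty":0,"tz":0.3,"yaw":0,"fingers":-1},{"tx":0,"ty":0,"tz":0.2,"yaw":0,"fingers":-1},{"tx":0,"ty":0,"tz":0.12,"yaw":0,"fingers":-1},{"tx":0,"ty":0,"tz":0.04,"yaw":0,"fingers":-1},{"tx":0,"ty":0,"tz":0,"yaw":0,"fingers":-0.3},{"tx":0,"ty":0,"tz":0,"yaw":0,"fingers":-0.3},{"tx":0,"ty":0,"tz":0,"yaw":0,"fingers":-0.3},{"tx":0,"ty":0,"tz":0,"yaw":0,"fingers":-0.3}]' 40
```

```text
time_s: 11.65
position: [0.4759, -0.1987, 0.0055]
ee_rot: [0.0, 0.728, 0.686, 0.0]
contact_force: [-0.0, 0.2, 0.1]
grip_width: 0.0613
finger_force: 0.0
```

```bash
python3 -m jog '[{"tx":0,"ty":0,"tz":0,"yaw":0,"fingers":1},{"tx":0,"ty":0,"tz":0,"yaw":0,"fingers":1},{"tx":0,"ty":0,"tz":0,"yaw":0,"fingers":1},{"tx":0,"ty":0,"tz":0,"yaw":0,"fingers":1},{"tx":0,"ty":0,"tz":0,"yaw":0,"fingers":1},{"tx":0,"ty":0,"tz":0,"yaw":0,"fingers":1},{"tx":0,"ty":0,"tz":0,"yaw":0,"fingers":1},{"tx":0,"ty":0,"tz":0,"yaw":0,"fingers":1},{"tx":0,"ty":0,"tz":0,"yaw":0,"fingers":1},{"tx":0,"ty":0,"tz":0,"yaw":0,"fingers":1}]' 40
```

```text
time_s: 12.9
position: [0.4761, -0.1988, 0.0055]
ee_rot: [0.001, 0.728, 0.686, 0.0]
contact_force: [2.1, -3.5, 5.6]
grip_width: 0.0325
finger_force: 39.9
```

```bash
python3 -m jog '[{"tx":0,"ty":0,"tz":-0.02,"yaw":0,"fingers":1},{"tx":0,"ty":0,"tz":-0.06,"yaw":0,"fingers":1},{"tx":0,"ty":0,"tz":-0.12,"yaw":0,"fingers":1},{"tx":0,"ty":0,"tz":-0.2,"yaw":0,"fingers":1},{"tx":0,"ty":0,"tz":-0.25,"yaw":0,"fingers":1},{"tx":0,"ty":0,"tz":-0.2,"yaw":0,"fingers":1},{"tx":0,"ty":0,"tz":-0.12,"yaw":0,"fingers":1},{"tx":0,"ty":0,"tz":-0.06,"yaw":0,"fingers":1},{"tx":0,"ty":0,"tz":0,"yaw":0,"fingers":1},{"tx":0,"ty":0,"tz":0,"yaw":0,"fingers":1}]' 40
python3 - <<'E'
from h import *
snap('wrist','wr5.png');d=load('wrist')
W=cloud(d);P=W.reshape(-1,3);T=(P-d['pos'])@rot(d['q'])
q=T[(T[:,0]>.02)&(T[:,0]<.18)&(abs(T[:,1])<.045)&(abs(T[:,2])<.05)]
for a in np.arange(.03,.17,.01):
    s=q[abs(q[:,0]-a)<.004]
    if len(s): print(a.round(3),len(s),s[:,1].min().round(4),s[:,1].max().round(4),np.median(s[:,2]).round(4))
E
```

```text
time_s: 14.15
position: [0.4749, -0.1981, 0.1275]
ee_rot: [-0.001, 0.728, 0.686, -0.0]
contact_force: [0.2, -0.1, -1.8]
grip_width: 0.0327
finger_force: 39.9
0.03 818 -0.0175 0.0169 -0.0137
0.04 574 -0.0135 0.0141 -0.0105
0.05 676 -0.0108 0.0119 -0.0144
0.06 815 -0.011 0.0129 -0.0122
0.07 649 -0.0127 0.0146 -0.0101
0.08 700 -0.0148 0.0171 -0.0102
0.09 747 -0.0178 0.0205 -0.0101
0.1 784 -0.0202 0.0241 0.0009
0.11 813 -0.027 0.0314 0.0017
0.12 710 -0.0294 0.0336 0.0017
```

View pics/wr5.png

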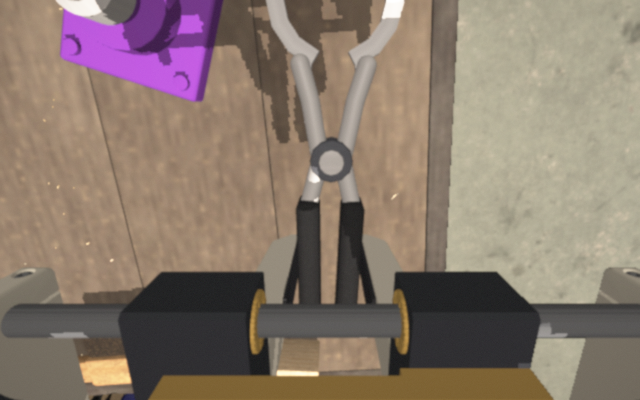

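The ring is spread: only its near half is in view, arms at (275,0) and (395,0). The pliers are level, with the ring top about 1 mm below the TCP plane. Next I'll fix the ring centre in the tool frame.

Run:
```python
from h import *
from scipy.optimize import least_squares
d=load('wrist');T=(cloud(d).reshape(-1,3)-d['pos'])@rot(d['q'])
q=T[(T[:,0]>.103)&(T[:,0]<.17)&(abs(T[:,1])<.045)&(abs(T[:,2]-.0015)<.006)]
def mid(q,c):
    f=lambda p:np.maximum(abs(np.hypot(q[:,0]-p[0],q[:,1]-p[1])-.027)-.0038,0)*1e3
    return least_squares(f,c,loss='soft_l1')
r=mid(q,[.1225,0.002]);print('wrist fit',len(q),r.x,r.cost, np.linalg.lstsq(np.c_[q[:,:2],np.ones(len(q))],q[:,2],rcond=None)[0])
snap('top','top5.png');d=load('top');o=readout.get_obs()
T=(cloud(d).reshape(-1,3)-o['position'])@rot(o['ee_rot'])
q=T[(T[:,0]>.09)&(T[:,0]<.18)&(abs(T[:,1])<.045)&(abs(T[:,2])<.012)]
r=mid(q,[.1225,0.002]);print('top fit',len(q),r.x,r.cost,q.min(0),q.max(0),np.linalg.lstsq(np.c_[q[:,:2],np.ones(len(q))],q[:,2],rcond=None)[0])
```

```text
wrist fit 2201 [0.12558211 0.00214686] 11.599951480653786 [ 0.01227655 -0.00121128  0.00035424]
top fit 139 [0.12652789 0.00219116] 37.98494047236004 [ 0.09019179 -0.02912752 -0.01100606] [0.15949992 0.03336894 0.00813208] [ 0.07001661 -0.0115688  -0.00877928]
```

Run:
```python
from h import *
o=readout.get_obs();M=rot(o['ee_rot'])
print(o['position'],delta(np.array([.465,.1547,o['position'][2]])-M@np.array([.1258,.0022,0])))
```

```text
[ 0.47495088 -0.19814256  0.12754893] [ 1.882 -0.274  0.003]
```

```bash
python3 -m jog '[{"tx":0.1,"ty":-0.02,"tz":0,"yaw":0,"fingers":1},{"tx":0.2,"ty":-0.03,"tz":0,"yaw":0,"fingers":1},{"tx":0.28,"ty":-0.04,"tz":0,"yaw":0,"fingers":1},{"tx":0.3,"ty":-0.045,"tz":0,"yaw":0,"fingers":1},{"tx":0.3,"ty":-0.045,"tz":0,"yaw":0,"fingers":1},{"tx":0.28,"ty":-0.04,"tz":0,"yaw":0,"fingers":1},{"tx":0.22,"ty":-0.03,"tz":0,"yaw":0,"fingers":1},{"tx":0.15,"ty":-0.02,"tz":0,"yaw":0,"fingers":1},{"tx":0.05,"ty":0,"tz":0,"yaw":0,"fingers":1},{"tx":0,"ty":0,"tz":0,"yaw":0,"fingers":1}]' 40
python3 - <<'E'
from h import *
snap('top');d=load('top');c=d['image'][140:200,225:305];o=readout.get_obs();M=rot(o['ee_rot'])
cv2.imwrite('pics/top6.png',cv2.resize(c,None,fx=10,fy=10,interpolation=cv2.INTER_CUBIC))
print(delta(np.array([.465,.1547,o['position'][2]])-M@np.array([.1258,.0022,0])))
def prj(X): p=d['intrinsics']@(d['R']@np.array(X)+d['t']);return ((p[:2]/p[2]-[225,140])*10+4.5).round(1)
z=o['position'][2]
print('pred ring',prj(o['position']+M@np.array([.1258,.0022,.003])),'stub end',prj([.465,.1547,.085]),'per mm x',prj([.475,.1547,.085])-prj([.465,.1547,.085]), prj([.465,.1647,.085])-prj([.465,.1547,.085]))
E
```

```text
time_s: 15.5
position: [0.4564, 0.0289, 0.1285]
ee_rot: [-0.0, 0.727, 0.686, -0.0]
contact_force: [0.7, -0.0, -1.8]
grip_width: 0.0326
finger_force: 39.9
[ 0.006 -0.009 -0.   ]
pred ring [341.8 326.5] stub end [354. 346.] per mm x [  1.2 -30.1] [-30.3  -0.8]
```

View pics/top6.png

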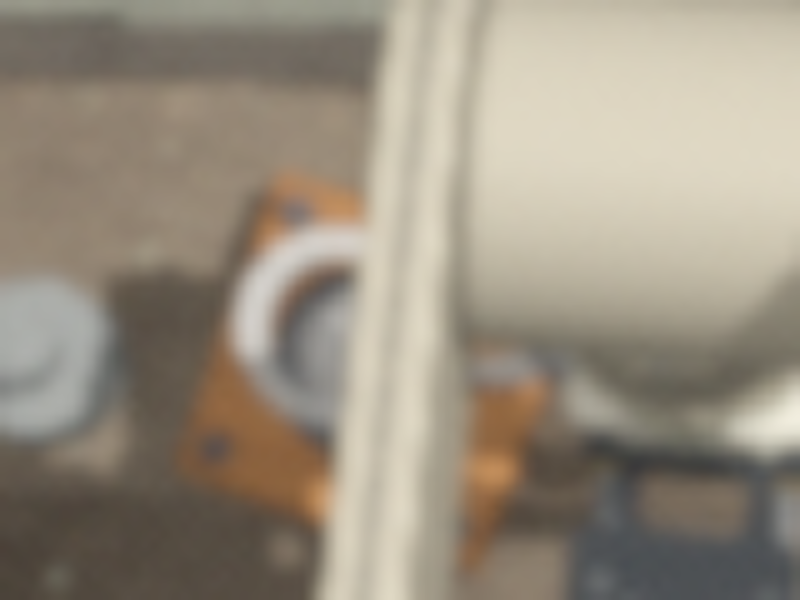

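The ring lies around the stub end: its outer left edge is near x=235, top near y=225, bottom near y=435, and its right part is hidden by the arm. This agrees with the prediction to about 1 mm. I'll cross-check numerically with the scene and wrist cameras.

```bash
cat > chk.py <<'E'
from h import *
from scipy.optimize import least_squares
def fit(q,c,rm=.027,w=.0038):
    f=lambda p:np.maximum(abs(np.hypot(q[:,0]-p[0],q[:,1]-p[1])-rm)-w,0)*1e3
    r=least_squares(f,c,loss='soft_l1');return r.x.round(4),round(r.cost/len(q),3)
o=readout.get_obs();zr=o['position'][2]-.001
for n in('scene','top','wrist'):
    snap(n);d=load(n);P=cloud(d).reshape(-1,3);P=P[np.hypot(P[:,0]-.465,P[:,1]-.155)<.06]
    q=P[(abs(P[:,2]-zr)<.004)&(P[:,1]>.128)]
    if len(q)>10: print(n,'ring',len(q),fit(q,[.465,.1547]),'y ext',q[:,:2].min(0).round(4),q[:,:2].max(0).round(4),'plane',np.linalg.lstsq(np.c_[q[:,:2]-[.465,.155],np.ones(len(q))],q[:,2],rcond=None)[0].round(4))
    s=P[(abs(P[:,2]-.085)<.003)]
    if len(s)>10: print('   stub end',len(s),fit(s,[.465,.155],0,.0145),s.mean(0).round(4),(s.min(0)/2+s.max(0)/2).round(4))
M=rot(o['ee_rot']);print('pred ring',(o['position']+M@np.array([.1258,.0022,0])).round(4),zr.round(4))
E
python3 chk.py
```

```text
scene ring 242 (array([0.4658, 0.1553]), np.float64(0.067)) y ext [0.4341 0.1284] [0.4975 0.1864] plane [ 0.0014 -0.0115  0.1276]
   stub end 54 (array([0.4629, 0.1579]), np.float64(0.343)) [0.4603 0.162  0.0837] [0.464  0.1565 0.0844]
top ring 59 (array([0.4676, 0.1563]), np.float64(0.016)) y ext [0.4368 0.1505] [0.4986 0.1855] plane [-0.0026  0.0041  0.1274]
   stub end 17 (array([0.4665, 0.1601]), np.float64(0.095)) [0.4655 0.1641 0.0849] [0.4672 0.1648 0.085 ]
wrist ring 2417 (array([0.4662, 0.1533]), np.float64(0.005)) y ext [0.4344 0.128 ] [0.498  0.1545] plane [ 0.0018 -0.005   0.1268]
   stub end 477 (array([0.4651, 0.153 ]), np.float64(0.212)) [0.465  0.1486 0.0832] [0.4651 0.1513 0.0838]
pred ring [0.466  0.1539 0.1285] 0.1275
```

```bash
python3 -m jog '[{"tx":0.003,"ty":-0.008,"tz":0,"yaw":0,"fingers":1},{"tx":0,"ty":0,"tz":0.03,"yaw":0,"fingers":1},{"tx":0,"ty":0,"tz":0.06,"yaw":0,"fingers":1},{"tx":0,"ty":0,"tz":0.06,"yaw":0,"fingers":1},{"tx":0,"ty":0,"tz":0.06,"yaw":0,"fingers":1},{"tx":0,"ty":0,"tz":0.06,"yaw":0,"fingers":1},{"tx":0,"ty":0,"tz":0.04,"yaw":0,"fingers":1},{"tx":0,"ty":0,"tz":0.03,"yaw":0,"fingers":1},{"tx":0,"ty":0,"tz":0,"yaw":0,"fingers":1},{"tx":0,"ty":0,"tz":0,"yaw":0,"fingers":1}]' 40
python3 chk.py
```

```text
time_s: 16.95
position: [0.4558, 0.0291, 0.0881]
ee_rot: [0.0, 0.728, 0.686, 0.0]
contact_force: [0.5, -0.3, -1.7]
grip_width: 0.0324
finger_force: 39.9
scene ring 274 (array([0.466 , 0.1546]), np.float64(1.035)) y ext [0.4333 0.1284] [0.4988 0.1874] plane [ 0.0034 -0.0131  0.087 ]
   stub end 224 (array([0.4617, 0.1628]), np.float64(9.776)) [0.463  0.1606 0.0859] [0.4661 0.1535 0.085 ]
top ring 73 (array([0.4661, 0.1558]), np.float64(1.409)) y ext [0.4352 0.1482] [0.4957 0.1878] plane [-0.0016 -0.01    0.0865]
   stub end 64 (array([0.4627, 0.1701]), np.float64(5.445)) [0.4634 0.1696 0.085 ] [0.4654 0.1685 0.085 ]
wrist ring 2724 (array([0.4656, 0.1574]), np.float64(0.628)) y ext [0.4338 0.1281] [0.497  0.1557] plane [ 0.0015 -0.023   0.0859]
   stub end 3048 (array([0.4647, 0.141 ]), np.float64(6.265)) [0.4647 0.1411 0.0858] [0.4654 0.1397 0.085 ]
pred ring [0.4654 0.1545 0.0881] 0.0871
```

```bash
python3 -m jog '[{"tx":0,"ty":-0.002,"tz":0.03,"yaw":0,"fingers":1},{"tx":0,"ty":0,"tz":0.035,"yaw":0,"fingers":1},{"tx":0,"ty":0,"tz":0.035,"yaw":0,"fingers":1},{"tx":0,"ty":0,"tz":0.035,"yaw":0,"fingers":1},{"tx":0,"ty":0,"tz":0,"yaw":0,"fingers":1},{"tx":0,"ty":0,"tz":0.035,"yaw":0,"fingers":1},{"tx":0,"ty":0,"tz":0.035,"yaw":0,"fingers":1},{"tx":0,"ty":0,"tz":0.035,"yaw":0,"fingers":1},{"tx":0,"ty":0,"tz":0.03,"yaw":0,"fingers":1},{"tx":0,"ty":0,"tz":0,"yaw":0,"fingers":1}]' 40
python3 chk.py
python3 - <<'E'
from h import *
im=load('scene')['image'];cv2.imwrite('pics/sc7.png',cv2.resize(im[200:320,200:360],None,fx=5,fy=5,interpolation=cv2.INTER_CUBIC))
E
```

```text
time_s: 18.35
position: [0.455, 0.0291, 0.055]
ee_rot: [-0.0, 0.728, 0.686, -0.0]
contact_force: [-0.1, 0.1, -1.0]
grip_width: 0.0327
finger_force: 39.9
scene ring 208 (array([0.4655, 0.1544]), np.float64(0.813)) y ext [0.4332 0.1284] [0.497  0.1863] plane [ 0.0116 -0.0106  0.0543]
   stub end 57 (array([0.4624, 0.1573]), np.float64(0.357)) [0.4587 0.1614 0.0839] [0.4616 0.1551 0.0846]
top ring 52 (array([0.4657, 0.1575]), np.float64(0.07)) y ext [0.4326 0.1491] [0.4968 0.1858] plane [ 0.015  -0.0145  0.054 ]
   stub end 26 (array([0.4661, 0.1571]), np.float64(0.784)) [0.4665 0.1565 0.0842] [0.4657 0.1598 0.085 ]
wrist ring 2515 (array([0.4651, 0.1554]), np.float64(0.053)) y ext [0.4333 0.1281] [0.4966 0.1554] plane [ 0.0011 -0.0119  0.0536]
   stub end 558 (array([0.465 , 0.1479]), np.float64(0.0)) [0.4645 0.1411 0.0831] [0.4645 0.1413 0.0844]
pred ring [0.4646 0.1546 0.055 ] 0.054
```

View pics/sc7.png

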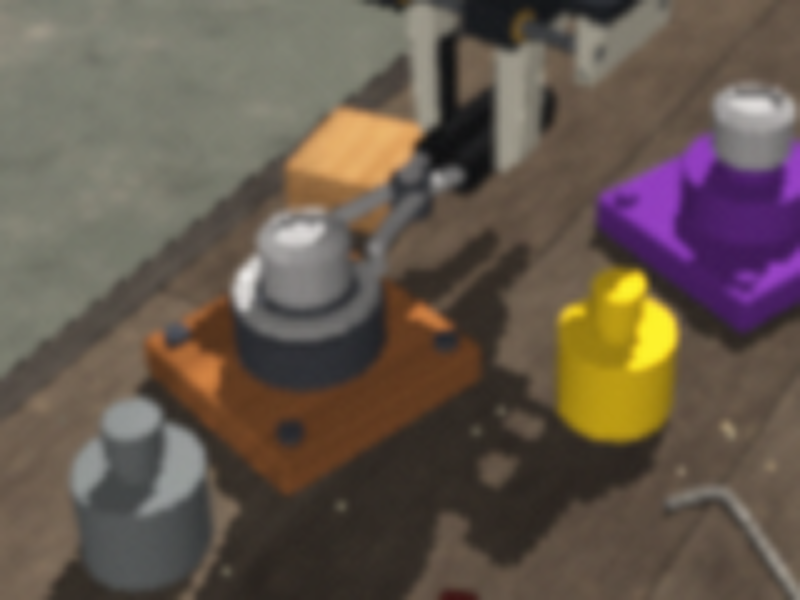

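The ring is around the groove, just above the hub shoulder at crop (310,310). The cap is upright at (140,500) and there is no contact force. I'll trim 0.6 mm down, let it settle and hand in.

```bash
python3 -m jog '[{"tx":0,"ty":0.003,"tz":0.005,"yaw":0,"fingers":1},{"tx":0,"ty":0,"tz":0,"yaw":0,"fingers":1},{"tx":0,"ty":0,"tz":0,"yaw":0,"fingers":1},{"tx":0,"ty":0,"tz":0,"yaw":0,"fingers":1},{"tx":0,"ty":0,"tz":0,"yaw":0,"fingers":1},{"tx":0,"ty":0,"tz":0,"yaw":0,"fingers":1},{"tx":0,"ty":0,"tz":0,"yaw":0,"fingers":1},{"tx":0,"ty":0,"tz":0,"yaw":0,"fingers":1},{"tx":0,"ty":0,"tz":0,"yaw":0,"fingers":1},{"tx":0,"ty":0,"tz":0,"yaw":0,"fingers":1}]' 40
python3 chk.py | grep ring; python3 -c "
from workcell import job_done; print(job_done())"
```

```text
time_s: 19.75
position: [0.4557, 0.0291, 0.0548]
ee_rot: [-0.0, 0.728, 0.686, -0.0]
contact_force: [0.2, -0.2, -2.1]
grip_width: 0.0325
finger_force: 39.9
scene ring 209 (array([0.4661, 0.155 ]), np.float64(0.802)) y ext [0.4338 0.1282] [0.4976 0.1876] plane [ 0.0106 -0.0169  0.0542]
top ring 57 (array([0.4669, 0.1573]), np.float64(0.071)) y ext [0.4352 0.1489] [0.4969 0.1857] plane [ 0.0078 -0.002   0.0541]
wrist ring 2518 (array([0.4654, 0.1554]), np.float64(0.053)) y ext [0.4336 0.1281] [0.4971 0.1555] plane [ 0.0016 -0.0104  0.0531]
pred ring [0.4653 0.1545 0.0548] 0.0538
the job is handed in; nothing more can be done
None
```

I handed the job in at about 20 s (no verdict came back): the cap stands upright beside the board, and the pliers hold the spread ring level around the groove, within about 1 mm of its height and with no contact force showing.

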